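# Clamp the sample cell in the screw press

## Robot

A 6-joint arm with a two-finger parallel gripper is mounted at the origin on a cart in front of the work surface, level with it; the furniture and walls round the work are solid. World frame = base frame: x ahead of the robot, y to its left, z up, the work surface at z = 0. Lengths are in m, angles in rad, forces in N, time in s.
With the tool pointing down it reaches from about 0.35 to 0.975 m from the base axis. Payload 7.1 kg.
Tool frame: the origin (TCP) lies at the very end of the fingers, on their centre line; the grasp point (between the pads) lies 19 mm behind it; y points along the fingers, z is the direction in which the jaws open and shut, and the axes are right-handed (so a half turn about y gives the same grasp; the last joint's range is limited). The gripper opens to 88 mm and grips with 3 to 60 N. Pads are 20 mm wide; open, the fingers measure 115 mm over their backs; the gripper's body (75 mm by 178 mm) begins 61 mm behind the grasp point.
Start: joints at [-1.302, 0.423, 1.63, -0, 1.089, -0.019], TCP at [0.177, -0.599, 0.223] pointing down, gripper open.
Joint ranges: [-3, 3], [-0.9, 2.11], [0.09, 2.58], [-1.31, 4.45], [0.11, 2.69], [-2.54, 2.54]. Speed limits (rad/s): [2.39, 2.39, 3.01, 3.14, 3.14, 3.14].

## Interface

Orientations are given as a unit quaternion [w, x, y, z].
In Python, from plant import r, optics gives the robot as it stands.
- The arm moves only by the tool drive_tool, never from a script. Its argument "commands" is text: rows parted by semicolons, each of 7 numbers parted by spaces: the finger opening in mm, from 0 to 87.8, then the shift along the world's x, y, z in units of 30 mm (1.0 is 30 mm), then the turn, a rotation vector about the world's x, y, z in units of 5 degrees (1.0 is 5 degrees). In form: claw x y z ax ay az; .... A call has exactly 5 rows; each row shifts and turns the commanded pose from where the row before left it; what a row does not reach is not made up. A row lasts 1/10 s, in which the tool goes at most 50 mm and 8.59 degrees, less where a joint would pass 70% of its speed; a pose out of reach is approached as far as the arm can. A call is refused whole if a number of a shift passes 1 or a number of a turn 1, either way. A call with a gripper value outside its range is refused whole. The fingers move at their own pace and stop on an object; "newtons" is the grip in N (left out, the last holds). Time passes only in rows, so rows that do not move let the fingers close, or fill a call up. It gives the time, the measured TCP pose, the force and the opening at its end, in the units of the state.
- r.state(): the state, without advancing time (a new reading comes with each control period).
- optics.capture(name): name is "scene" or "side" or "wrist"; returns a dict with "color" (420x560x3 uint8, red, green, blue), "camera_matrix" (3x3 intrinsics, pixels), "D" ([k1, k2, p1, p2, k3] as OpenCV has them; the pictures are not rectified), "rvec" (rotation vector, rad) and "tvec" (3), from world to camera coordinates, as OpenCV has them. Camera axes: x right, y down, z forward; pixel columns grow to the right and rows downward; lengths in m; the calibration is good to about 2 mm. A picture is of the moment at which its call begins. There is no depth.
- r.job_done(): hands the job in, once; it reports no verdict.
The state is a dict: "time_s": time; "joints": joint angles; "qd": joint speeds; "effort": joint torques, N m; "position": TCP position; "tool_rot": TCP orientation; "force": force on the tool from outside, world axes, zero at the start; "torque": the same for the moment, N m; "opening": finger opening in m.
Only numpy, scipy, OpenCV 4.12 (cv2) and the standard library are available. Lean on these libraries where they do the work, as an engineer would, in place of code of your own. Each camera call takes 0.05 s, during which the arm holds its last target. There are 200 camera calls.

## Task

Take the sample cell out of its holder, put it down on the bench and let go, take it again by its two ends, and set it in the seat of the screw press, centred between the two cheeks. Swing the press arm over it against its stop, turn the knob clockwise until the resistance rises sharply, then give it just a quarter turn more, and let go of everything. Do not overtighten or disturb the other things on the bench.

Things in the scene. Friction and masses are not known exactly. Their poses are not given: they have to be found in the camera images.
- cell: Sample cell: a rigid closed block, aluminium with a brass-coloured cover plate, 36 mm (its x) by 60 mm (its y, the long way) by 30 mm high, about 0.2 kg. Origin: centre of its underside. It starts standing in the holder, its y along the holder's y.
- holder: Fixed grey plastic holder. Origin: centre of its underside, on the bench. Floor 8 mm above the bench; at its +y and -y ends stand 8 mm thick plates, up to 48 mm above the bench, 65 mm clear between, so the cell's ends are covered and only its long sides (faces across x) are open to fingers. The bench between holder and press is bare around x = 0.47, y = 0.115 m.
- press: Fixed screw press, grey base 12 mm thick, x -57 to +128 mm, y +-50 mm. Origin on the bench under the seat's centre. Arm's post at x = +95. Fixed cheeks beside the seat at x = +-(19.3 to 27.3) mm, y -18 to +18, up to 51 mm above the bench (38.6 mm between, flared on top), cover the seated cell's long sides up to its top. The cell's long way lies along y, its ends past the cheeks, open to fingers.
- seat_center (a point): Centre of the top of the press's seat when unloaded, 22 mm above the bench; axes as the press. The cell's underside centre belongs here. A seated cell's top is 52 mm above the bench.
- seat (a joint): How far the sprung brass seat (30 x 36 mm) is pressed down, m: 0 unloaded, at most 0.006. Its spring is preloaded with 12 N, so the cell's weight does not move it, then takes 3.5 N more per mm.
- clamp_arm (a joint): Angle of the press's swinging arm about its upright post, rad: 0 = against its stop, knob straight above the seat; grows as it swings clear to the press's -y side (anticlockwise from above), at most 1.6. Stiff (0.4 N m), stays where left. The arm is a dark steel bar 22 mm wide, 68 to 82 mm above the bench.
- bar_end (a point): A point in the bare end of the arm, past the knob: 125 mm from the post's axis, 75 mm above the bench; the bar ends 7 mm farther out. Frame as the arm: its -x points along the arm away from the post. Push the arm here, or take it between the fingers from above.
- knob_grip (a point): On the axis of the press's red fluted round knob (37 mm diameter, 30 mm high, upright axis), at mid height, 95 mm from the post's axis; its underside is 12 to 15 mm above the arm at the start. x points to the white mark on top. The grip is cushioned: it drives the screw through a torsion spring of 2.5 N m/rad and springs back up to 0.2 rad when let go.
- knob: The screw under the knob, with the 33 mm round pad below the arm. Origin: centre of the pad's lower face, on the axis, z up; it turns with the knob. Sinks 2.4 mm per rad clockwise (seen from above). From its start it turns 1.1 to 2 rad at about 0.1 N m; then, as the pad meets the seated cell, the torque rises within 0.1 rad to 0.35 N m, later 0.5. Stays put when let go.
- marker: Bystander: white marker with black cap, 37x134x18 mm, lying. Leave alone.
- screwdriver: Bystander: blue-handled screwdriver, 47x181x25 mm, lying. Leave alone.
- bung_0: Bystander: red-brown rubber bung, 28 mm across, 26 mm high. Leave alone.
- spindle_1: Bystander: steel viscometer spindle with a blue mark, 25x109x14 mm, lying. Leave alone.
- vial_11: Bystander: glass vial with pale cap, 27 mm across, 56 mm high. Leave alone.
- petri_dish: Bystander: clear petri dish, 94 mm across, 17 mm high. Leave alone.
There are look-alikes about, which are no part of the job. Of the things like the cell, leave any that is pink or turquoise; of the rest the larger one is meant.

How it is judged:
On the way, in this order (a step that is already met when the one before it is completed fails the run):
1. the cell stands released on the bench, out of the holder (height (world z) of cell below 0.005 m and angle between cell's own z axis and vertical below 0.1 rad and horizontal distance between cell and holder above 0.07 m and contact force between the fingers and cell below 0.1 N), for 0.1 s.
2. the cell stands released in the press's seat, between the cheeks (x of cell in the frame of seat_center between -0.006 and 0.006 m and y of cell in the frame of seat_center between -0.01 and 0.01 m and z of cell in the frame of seat_center between -0.007 and 0.004 m and angle between the y axis of cell and the y axis of press, either way round below 0.15 rad and contact force between the fingers and cell below 0.1 N), for 0.1 s.
3. the press arm is swung over the cell, to its stop (value of joint clamp_arm below 0.08 rad), for 0.1 s.
4. the knob is tight: the pad has pressed the seat down (x of cell in the frame of seat_center between -0.006 and 0.006 m and y of cell in the frame of seat_center between -0.01 and 0.01 m and z of cell in the frame of seat_center between -0.007 and 0.004 m and angle between the y axis of cell and the y axis of press, either way round below 0.15 rad and value of joint seat above 0.0014 m), for 0.2 s.
At the end, for the whole second after the job is handed in: The cell rests upright in the seat (within 6 mm across, 10 mm along the slot and 0.15 rad), the arm is within 0.08 rad of its stop, the pad holds the cell with over 10 N and the seat is pressed down 1.4 to 3.8 mm (a quarter turn gives about 2.6) (all of step 4 and value of joint seat below 0.0038 m and value of joint clamp_arm below 0.08 rad and contact force between knob and cell above 10 N and angle between cell's own z axis and vertical below 0.08 rad and linear speed of cell below 0.02 m/s); the robot touches nothing.
It fails at once if the knob is overtightened (seat pressed down more than 4.8 mm) (value of joint seat above 0.0048 m).
It fails at once if a bystander is moved by more than 30 mm (distance of any of marker, screwdriver, bung_0, spindle_1, vial_11, petri_dish from where it was at the start of the episode above 0.03 m).
It also fails if it takes over 72 s, if anything falls off the work surface, if the arm or the gripper's body presses on something with over 40 N, if the wrist force passes 120 N, or if a joint passes its speed limit or range.

## Working session

There is one attempt and no reset: what is moved stays moved. The work goes in short steps, Python scripts to look and compute and a tool call to move; the robot and the scene stay as the last step left them, time stands still between calls to the robot, and variables do not carry over. Pictures are saved under pics/ and viewed, about 8 in all and at most 12, crops included, and the job is handed in when it is done.

Besides the shell and the picture viewer there is one more tool, called after "Request:" as name(argument=value, ...), one argument or row to a line, values as JSON. drive_tool: Moves the arm, as the interface text tells. Its arguments: {"type":"object","properties":{"commands":{"type":"string"},"newtons":{"type":"number"}},"required":["commands"]}

```bash
mkdir -p pics; ls; cat > h.py <<'E'
import numpy as np, cv2, pickle
from plant import r, optics
def shot(n,name):
    c=optics.capture(n); cv2.imwrite(f'pics/{name}.png',c['color'][:,:,::-1]); pickle.dump(c,open(f'pics/{name}.pkl','wb')); return c
def load(name): return pickle.load(open(f'pics/{name}.pkl','rb'))
def ray(c,uv):
    p=cv2.undistortPoints(np.array([[uv]],float),np.array(c['camera_matrix']),np.array(c['D']))[0,0]
    R=cv2.Rodrigues(np.array(c['rvec'],float))[0]; t=np.array(c['tvec'],float).ravel()
    d=R.T@np.array([p[0],p[1],1]); return -R.T@t, d/np.linalg.norm(d)
def atz(c,uv,z):
    o,d=ray(c,uv); return o+d*(z-o[2])/d[2]
def tri(*cu):
    A=np.zeros((3,3));b=np.zeros(3)
    for c,uv in cu:
        o,d=ray(c,uv);P=np.eye(3)-np.outer(d,d);A+=P;b+=P@o
    x=np.linalg.solve(A,b); return x,[round(1e3*np.linalg.norm((np.eye(3)-np.outer(ray(c,u)[1],ray(c,u)[1]))@(x-ray(c,u)[0])),1) for c,u in cu]
def proj(c,X):
    return cv2.projectPoints(np.array(X,float).reshape(-1,1,3),np.array(c['rvec'],float),np.array(c['tvec'],float),np.array(c['camera_matrix']),np.array(c['D']))[0].reshape(-1,2)
def crop(name,out,u0,v0,u1,v1,k):
    im=cv2.imread(f'pics/{name}.png')[v0:v1,u0:u1]; return cv2.resize(im,None,fx=k,fy=k,interpolation=cv2.INTER_CUBIC)
E
python3 - <<'E'
from h import *
a=shot('scene','s0');b=shot('side','d0')
im=np.hstack([cv2.imread('pics/s0.png'),cv2.imread('pics/d0.png')])
for c in(a,b): print(ray(c,(280,210)))
print(r.state())
E
```

```text
pics
(array([-0.21177558,  0.63672421,  0.65697674]), array([ 0.66374773, -0.53914378, -0.51842352]))
(array([ 0.57062222, -1.0692904 ,  0.57328466]), array([-0.03476781,  0.9259236 , -0.37610728]))
{'time_s': 0.1, 'joints': array([-1.30201847e+00,  4.23747306e-01,  1.63063304e+00, -2.79262294e-05,
        1.08862383e+00, -1.90277643e-02]), 'qd': array([ 2.30826019e-03, -1.61949245e-03, -1.20039956e-03,  2.17962234e-05,
        5.22951115e-04,  4.98788840e-04]), 'effort': array([-6.05052210e-04, -5.45616281e+01, -2.74325198e+01,  6.44912012e-02,
        1.87614129e-02, -6.69795099e-06]), 'position': array([ 0.17726692, -0.59878741,  0.22198248]), 'tool_rot': array([ 0.10133751, -0.10147917,  0.70029126, -0.69930311]), 'force': array([ 0.45869149, -0.49897112, -0.75325337]), 'torque': array([ 0.03698427, -0.01031108, -0.02323048]), 'opening': 0.087827839493287}
```

View pics/s0.png

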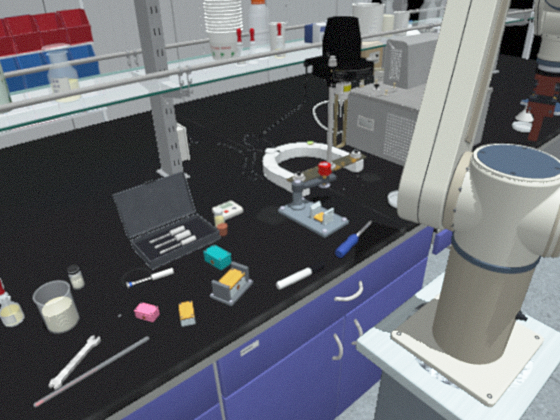

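View pics/d0.png

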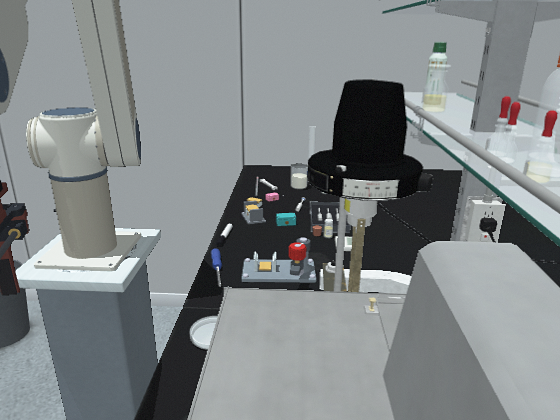

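The scene view shows the holder with the brass-topped cell at about (232,283) and the press at about (313,215), with the red knob at (324,170) and its arm swung away. The side view shows the press at (278,268) and the holder at (253,213). I'll enlarge both next.

```bash
python3 - <<'E'
from h import *
a=crop('s0','',180,255,265,315,4.5); b=crop('s0','',270,155,355,240,4.5)
c=crop('d0','',235,190,320,290,4.5)
H=[cv2.resize(x,(380,int(x.shape[0]*380/x.shape[1]))) for x in (a,b,c)]
left=np.vstack(H[:2])
right=H[2]
h=max(left.shape[0],right.shape[0]);im=np.zeros((h,760,3),np.uint8);im[:left.shape[0],:380]=left;im[:right.shape[0],380:]=right
print([x.shape for x in H],im.shape)
cv2.imwrite('pics/m0.png',im[:660])
E
```

```text
[(268, 380, 3), (380, 380, 3), (447, 380, 3)] (648, 760, 3)
```

View pics/m0.png

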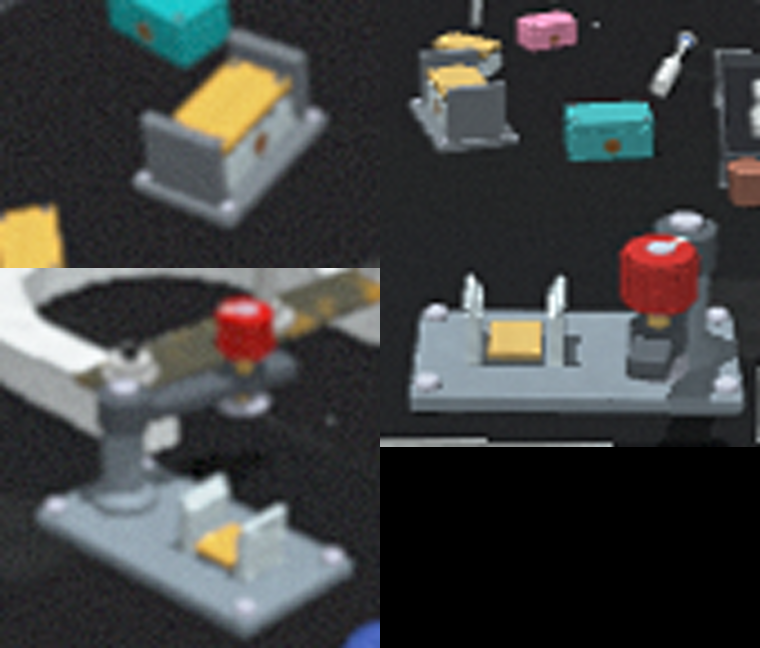

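```bash
python3 - <<'E'
from h import *
s=load('s0');d=load('d0');k=4.47
S1=lambda u,v:(s,(u/k+180,v/k+255)); S2=lambda u,v:(s,(u/k+270,(v-268)/k+155)); D=lambda u,v:(d,((u-380)/k+235,v/k+190))
for n,p in dict(celltop=tri(S1(231,105),D(464,80)),seat=tri(S2(222,545),D(515,340)),knobtop=tri(S2(246,308),D(660,248)),post=tri(S2(124,384),D(687,222)),
 bNear=tri(S2(245,606),D(428,380)),b2=tri(S2(333,555),D(437,313)),b3=tri(S2(57,505),D(717,313))).items(): print(n,p[0].round(4),p[1])
h=[atz(*S1(*p),0.004)for p in((137,182),(232,215),(325,115))]; print(np.round(h,3))
print([ (np.linalg.norm(h[i+1]-h[i]),np.arctan2(*(h[i+1]-h[i])[1::-1])) for i in(0,1)])
E
```

```text
celltop [0.4328 0.2598 0.0365] [np.float64(2.4), np.float64(2.4)]
seat [ 0.4993 -0.0847  0.0187] [np.float64(1.9), np.float64(1.9)]
knobtop [ 0.5781 -0.1785  0.126 ] [np.float64(0.1), np.float64(0.1)]
post [ 0.5937 -0.0859  0.0965] [np.float64(0.3), np.float64(0.3)]
bNear [ 0.4565 -0.0753 -0.0085] [np.float64(12.2), np.float64(12.2)]
b2 [ 0.4446 -0.1077  0.0375] [np.float64(12.9), np.float64(12.9)]
b3 [ 0.6134 -0.0433  0.016 ] [np.float64(0.9), np.float64(0.9)]
[[0.446 0.309 0.004]
 [0.395 0.287 0.004]
 [0.424 0.208 0.004]]
[(np.float64(0.05560814820554593), np.float64(-2.7236105586881054)), (np.float64(0.08400146490525455), np.float64(-1.2137207141475164))]
```

Request:
drive_tool(
  commands="87.8 0.8 1 0 0 0 0.64;87.8 0.8 1 0 0 0 0.64;87.8 0.8 1 0 0 0 0.64;87.8 0.8 1 0 0 0 0.64;87.8 0.8 1 0 0 0 0.64",
)

```text
time_s: 0.6
position: [0.298, -0.4478, 0.2224]
tool_rot: [0.198, -0.199, 0.679, -0.678]
force: [0.8, -0.4, -0.8]
opening: 0.088
```

Request:
drive_tool(
  commands="87.8 0.8 1 0 0 0 0.64;87.8 0.8 1 0 0 0 0.64;87.8 0.8 1 0 0 0 0.64;87.8 0.8 1 0 0 0 0.64;87.8 0.8 1 0 0 0 0.64",
)

```text
time_s: 1.1
position: [0.418, -0.2978, 0.2225]
tool_rot: [0.291, -0.291, 0.645, -0.644]
force: [0.1, 0.2, -0.1]
opening: 0.0873
```

Request:
drive_tool(
  commands="87.8 0 1 0 0 0 0.64;87.8 0 1 0 0 0 0.64;87.8 0 1 0 0 0 0.64;87.8 0 1 0 0 0 0.64;87.8 0 1 0 0 0 0.64",
)

```text
time_s: 1.6
position: [0.417, -0.148, 0.2225]
tool_rot: [0.378, -0.378, 0.598, -0.598]
force: [-0.2, 0.4, -0.8]
opening: 0.0876
```

Request:
drive_tool(
  commands="87.8 0 1 0 0 0 0.64;87.8 0 1 0 0 0 0.64;87.8 0 1 0 0 0 0.64;87.8 0 1 0 0 0 0.64;87.8 0 1 0 0 0 0.64",
)

```text
time_s: 2.1
position: [0.417, 0.0019, 0.2226]
tool_rot: [0.457, -0.457, 0.539, -0.539]
force: [0.7, -1.1, 0.6]
opening: 0.0877
```

Request:
drive_tool(
  commands="87.8 0 1 0 0 0 0.64;87.8 0 1 0 0 0 0.64;87.8 0 1 0 0 0 0.64;87.8 0 1 0 0 0 0.64;87.8 0 1 0 0 0 0.64",
)

```text
time_s: 2.6
position: [0.417, 0.1519, 0.2225]
tool_rot: [-0.528, 0.528, -0.47, 0.47]
force: [0.8, -1.0, -0.3]
opening: 0.0878
```

Request:
drive_tool(
  commands="87.8 0 0.8 0 0 0 0.6;87.8 0 0.7 0 0 0 0.6;87.8 0 0.6 0 0 0 0.6;87.8 0 0.5 0 0 0 0.6;87.8 0 0.5 0 0 0 0.6",
)

```text
time_s: 3.1
position: [0.4172, 0.2444, 0.2225]
tool_rot: [-0.585, 0.585, -0.397, 0.397]
force: [0.6, 0.3, -0.2]
opening: 0.0876
```

```bash
python3 - <<'E'
from h import *
w=shot('wrist','w1'); st=r.state(); print(st['position'],st['joints'],ray(w,(280,210)))
print(proj(w,[st['position'],[.433,.26,.038]]))
im=cv2.imread('pics/w1.png'); cv2.imwrite('pics/w1b.png',cv2.resize(im,(784,588)))
E
```

```text
[0.41767833 0.24610766 0.22270506] [5.07462714e-01 2.16194128e-01 1.93317117e+00 8.40409540e-04
 9.91429483e-01 1.25837848e-01] (array([0.38898828, 0.31672407, 0.38417857]), array([ 0.10916684, -0.26915605, -0.95688956]))
[[280.3492765  257.00161827]
 [297.48429611 178.66357592]]
```

View pics/w1b.png

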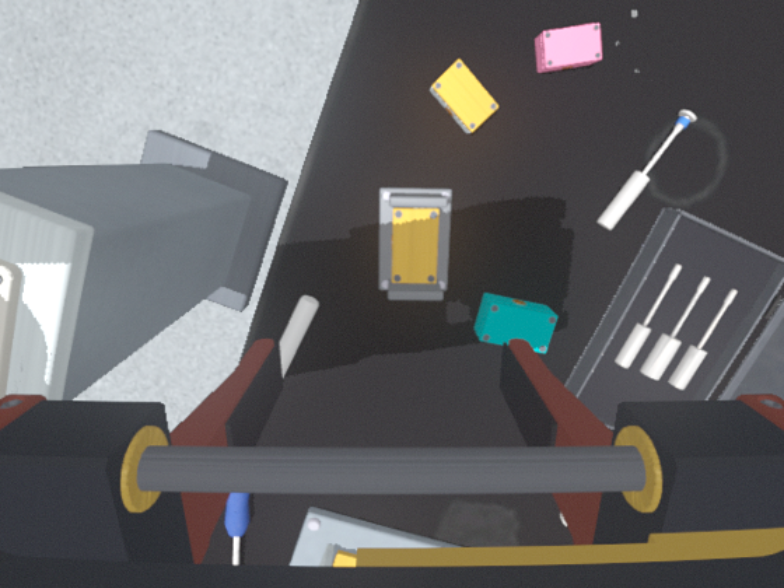

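The wrist picture shows the cell in the holder. Its brass top has corners at about (392,208), (438,208), (439,285) and (391,285) in the enlarged view. It is nearly aligned with the jaws, and the turquoise block stands clear of the jaw sweep.

```bash
python3 - <<'E'
from h import *
w=load('w1')
P=np.array([atz(w,(u/1.4,v/1.4),0.038) for u,v in((392,207),(438,207),(439.5,286),(391.5,286))])
print(P.round(4),P.mean(0)); e=[P[1]-P[0],P[2]-P[3],P[0]-P[3],P[1]-P[2]]
print([(np.linalg.norm(x).round(4),np.degrees(np.arctan2(x[1],x[0])).round(1)) for x in e])
B=np.array([atz(w,(u/1.4,v/1.4),0.038) for u,v in((430,86),(459,59),(498,106),(470,133))]);print(np.linalg.norm(np.diff(B,axis=0),axis=1))
T=np.array([atz(w,(u/1.4,v/1.4),0.030) for u,v in((486,293),(474,338),(557,308),(550,350))]);print(T.round(3))
s=load('s0');d=load('d0');k=4.47
uv=proj(w,P.mean(0))[0]
print(tri((w,uv),(s,(231/k+180,105/k+255)),(d,((464-380)/k+235,80/k+190))))
from scipy.spatial.transform import Rotation as Rn
q=r.state()['tool_rot'];R=Rn.from_quat([q[1],q[2],q[3],q[0]]).as_matrix();print(R.round(3),np.degrees(np.arctan2(R[1,2],R[0,2])))
E
```

```text
[[0.4026 0.2841 0.038 ]
 [0.4354 0.2972 0.038 ]
 [0.4615 0.2398 0.038 ]
 [0.4256 0.2255 0.038 ]] [0.43130036 0.26161664 0.038     ]
[(np.float64(0.0353), np.float64(21.8)), (np.float64(0.0387), np.float64(21.7)), (np.float64(0.063), np.float64(111.4)), (np.float64(0.063), np.float64(114.5))]
[0.02706255 0.04301768 0.027193  ]
[[0.502 0.247 0.03 ]
 [0.509 0.207 0.03 ]
 [0.563 0.257 0.03 ]
 [0.575 0.221 0.03 ]]
(array([0.43219526, 0.2607101 , 0.03651644]), [np.float64(1.0), np.float64(2.3), np.float64(2.7)])
[[ 0.372  0.     0.928]
 [-0.928  0.001  0.372]
 [-0.001 -1.     0.001]] 21.839131300768763
```

Request:
drive_tool(
  commands="87.8 0.1 0.1 -1 0 0 0.1;87.8 0.1 0.1 -1 0 0 0;87.8 0.1 0.1 -1 0 0 0;87.8 0.1 0.1 -1 0 0 0;87.8 0.06 0.11 -1 0 0 0",
)

```text
time_s: 3.65
position: [0.4316, 0.2589, 0.0716]
tool_rot: [0.586, -0.586, 0.395, -0.396]
force: [-0.5, -0.6, 0.6]
opening: 0.0874
```

Request:
drive_tool(
  commands="87.8 0 0 -0.7 0 0 0;87.8 0 0 -0.6 0 0 0;87.8 0 0 -0.5 0 0 0;87.8 0 0 -0.2 0 0 0;87.8 0 0 0 0 0 0",
)

```text
time_s: 4.15
position: [0.4309, 0.2586, 0.012]
tool_rot: [-0.586, 0.587, -0.396, 0.395]
force: [-0.7, -0.9, 0.2]
opening: 0.0879
```

Request:
drive_tool(
  commands="32 0 0 0 0 0 0;32 0 0 0 0 0 0;32 0 0 0 0 0 0;32 0 0 0 0 0 0;32 0 0 0 0 0 0",
  newtons=20,
)

```text
time_s: 4.65
position: [0.4314, 0.2591, 0.013]
tool_rot: [0.586, -0.586, 0.395, -0.396]
force: [-0.2, 0.6, 0.1]
opening: 0.0511
```

Request:
drive_tool(
  commands="20 0 0 0 0 0 0;20 0 0 0 0 0 0;20 0 0 0 0 0 0;20 0 0 0.1 0 0 0;20 0 0 0.2 0 0 0",
)

```text
time_s: 5.15
position: [0.4307, 0.2587, 0.0215]
tool_rot: [-0.586, 0.587, -0.396, 0.395]
force: [-0.5, -0.2, -1.8]
opening: 0.036
```

Request:
drive_tool(
  commands="20 0 0 0.5 0 0 0;20 0 0 0.8 0 0 0;20 0 0 0.8 0 0 0;20 0.1 -0.3 0.6 0 0 -0.4;20 0.2 -0.6 0.3 0 0 -0.6",
)

```text
time_s: 5.65
position: [0.4408, 0.2328, 0.1137]
tool_rot: [0.569, -0.567, 0.42, -0.421]
force: [0.2, 0.2, -0.9]
opening: 0.036
```

Request:
drive_tool(
  commands="20 0.3 -0.9 0 0 0 -0.8;20 0.3 -0.9 0 0 0 -0.8;20 0.2 -0.9 0 0 0 -0.8;20 0.2 -0.8 0 0 0 -0.8;20 0 -0.4 0 0 0 -0.26",
)

```text
time_s: 6.15
position: [0.4706, 0.1135, 0.112]
tool_rot: [-0.498, 0.498, -0.502, 0.502]
force: [0.3, -0.1, -0.7]
opening: 0.036
```

Request:
drive_tool(
  commands="20 0 0 -0.6 0 0 0;20 0 0 -0.8 0 0 0;20 0 0 -0.8 0 0 0;20 0 0 -0.6 0 0 0;20 0 0 -0.2 0 0 0",
)

```text
time_s: 6.65
position: [0.4688, 0.1151, 0.0203]
tool_rot: [0.498, -0.5, 0.502, -0.501]
force: [-0.6, -0.2, -1.3]
opening: 0.0361
```

Request:
drive_tool(
  commands="20 0 0 0 0 0 0;20 0 0 0 0 0 0;20 0 0 0 0 0 0;20 0 0 0 0 0 0;20 0 0 0 0 0 0",
)

```text
time_s: 7.15
position: [0.4706, 0.1151, 0.0223]
tool_rot: [-0.499, 0.498, -0.501, 0.502]
force: [-0.0, 1.0, -2.2]
opening: 0.0359
```

Request:
drive_tool(
  commands="20 0 0 -0.2 0 0 0;20 0 0 -0.2 0 0 0;20 0 0 -0.1 0 0 0;20 0 0 -0.03 0 0 0;20 0 0 0 0 0 0",
)

```text
time_s: 7.65
position: [0.47, 0.115, 0.0054]
tool_rot: [0.498, -0.499, 0.501, -0.501]
force: [0.0, 0.4, -1.3]
opening: 0.0358
```

Request:
drive_tool(
  commands="20 0 0 -0.03 0 0 0;20 0 0 0 0 0 0;87.8 0 0 0 0 0 0;87.8 0 0 0 0 0 0;87.8 0 0 0 0 0 0",
)

```text
time_s: 8.15
position: [0.4704, 0.1151, 0.0051]
tool_rot: [-0.499, 0.499, -0.501, 0.501]
force: [-0.9, -1.0, 0.1]
opening: 0.0563
```

Request:
drive_tool(
  commands="87.8 0 0 0 0 0 0;87.8 0 0 0 0 0 0;87.8 0 0 0.2 0 0 0;87.8 0 0 0.5 0 0 0;87.8 0 0 1 0 0 0",
)

```text
time_s: 8.65
position: [0.4688, 0.1147, 0.0553]
tool_rot: [0.498, -0.5, 0.502, -0.501]
force: [-0.0, -0.7, -0.2]
opening: 0.0873
```

Request:
drive_tool(
  commands="87.8 0 0 1 0 0 0.5;87.8 0 0 1 0 0 1;87.8 0 0 1 0 0 1;87.8 0 0 0 0 0 1;87.8 0 0 0 0 0 1",
)

```text
time_s: 9.15
position: [0.4709, 0.1152, 0.1476]
tool_rot: [0.588, -0.587, 0.393, -0.394]
force: [0.0, 0.1, 0.2]
opening: 0.0877
```

Request:
drive_tool(
  commands="87.8 0 0 0 0 0 1;87.8 0 0 0 0 0 1;87.8 0 0 0 0 0 1;87.8 0 0 0 0 0 1;87.8 0 0 0 0 0 1",
)

```text
time_s: 9.65
position: [0.4701, 0.115, 0.1463]
tool_rot: [0.659, -0.659, 0.257, -0.257]
force: [-0.0, 0.1, -0.2]
opening: 0.088
```

Request:
drive_tool(
  commands="87.8 0 0 0 0 0 1;87.8 0 0 0 0 0 1;87.8 0 0 0 0 0 1;87.8 0 0 0 0 0 1;87.8 0 0 0 0 0 1",
)

```text
time_s: 10.15
position: [0.4701, 0.115, 0.1463]
tool_rot: [0.699, -0.699, 0.108, -0.108]
force: [0.3, -0.4, -1.2]
opening: 0.0879
```

Request:
drive_tool(
  commands="87.8 0 0 0 0 0 1;87.8 0 0 0 0 0 1;87.8 0 0 0 0 0 1;87.8 0 0 0 0 0 0.5;87.8 0 0 0 0 0 0",
)

```text
time_s: 10.65
position: [0.4701, 0.115, 0.1462]
tool_rot: [0.707, -0.707, 0.002, -0.002]
force: [0.0, 0.0, 1.1]
opening: 0.0876
```

```bash
python3 - <<'E'
from h import *
w=shot('wrist','w2'); st=r.state(); print(st['position'],st['joints'],st['tool_rot'])
print(proj(w,[[.47,.115,.03],[.5,-.085,.022]]))
cv2.imwrite('pics/w2b.png',cv2.resize(cv2.imread('pics/w2.png'),(784,588)))
E
```

```text
[0.47014039 0.11501711 0.14617634] [ 2.15337655e-01  3.32623765e-01  1.99343258e+00  1.05796694e-05
  8.15326128e-01 -1.34900040e+00] [ 0.70712185 -0.70708431  0.00221395 -0.00235785]
[[280.10383367 203.30770411]
 [ 75.34137327 231.64504338]]
```

View pics/w2b.png

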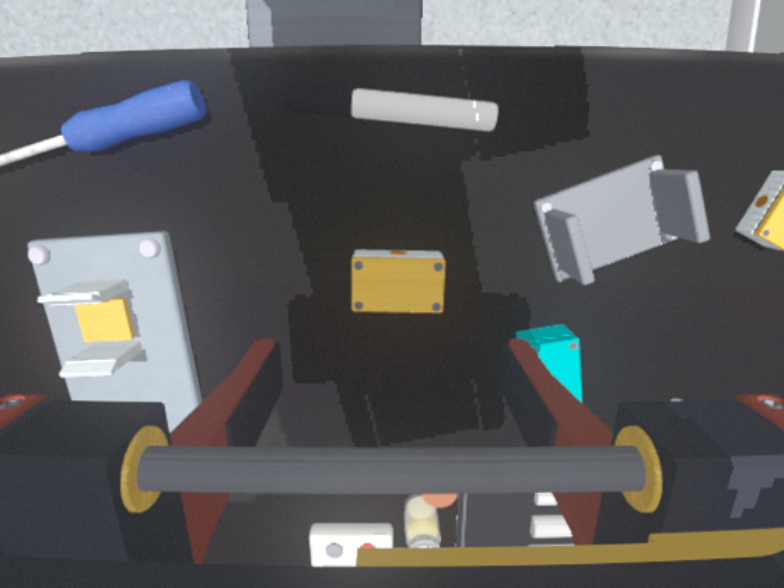

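The wrist picture shows the cell standing upright and released, with its top corners at (351,258), (445,260), (443,313) and (351,312). The press seat is at about (104,320) and the base edge runs from (168,232) to (200,400).

```bash
python3 - <<'E'
from h import *
w=load('w2'); k=1.4
P=np.array([atz(w,(u/k,v/k),0.030) for u,v in((351,258),(445,260),(443.5,313),(351,312))])
print(P.round(4),P.mean(0).round(4));f=lambda x:(np.linalg.norm(x).round(4),np.degrees(np.arctan2(x[1],x[0])).round(1))
print(f(P[1]-P[0]),f(P[2]-P[3]),f(P[3]-P[0]),f(P[2]-P[1]))
a,b,c=[atz(w,(u/k,v/k),0.012) for u,v in((29,241),(168,232),(198,395))]
print(a,b,f(b-a),f(c-b))
S=np.array([atz(w,(u/k,v/k),0.022) for u,v in((76,302),(129,299),(132,339),(81,342))]);print(S.round(4),S.mean(0).round(4),f(S[1]-S[0]),f(S[2]-S[3]),f(S[3]-S[0]),f(S[2]-S[1]))
E
```

```text
[[0.4523 0.0889 0.03  ]
 [0.4539 0.1487 0.03  ]
 [0.4895 0.1488 0.03  ]
 [0.4886 0.0879 0.03  ]] [0.4711 0.1186 0.03  ]
(np.float64(0.0598), np.float64(88.5)) (np.float64(0.0609), np.float64(89.1)) (np.float64(0.0363), np.float64(-1.7)) (np.float64(0.0357), np.float64(0.1))
[ 0.44245025 -0.13598422  0.012     ] [ 0.43753624 -0.03573039  0.012     ] (np.float64(0.1004), np.float64(92.8)) (np.float64(0.123), np.float64(2.1))
[[ 0.4836 -0.1031  0.022 ]
 [ 0.4816 -0.0647  0.022 ]
 [ 0.511  -0.0678  0.022 ]
 [ 0.5134 -0.1058  0.022 ]] [ 0.4974 -0.0853  0.022 ] (np.float64(0.0385), np.float64(93.0)) (np.float64(0.0381), np.float64(93.6)) (np.float64(0.0299), np.float64(-5.2)) (np.float64(0.0296), np.float64(-5.9))
```

Request:
drive_tool(
  commands="87.8 0.03 0.1 -0.9 0 0 0;87.8 0 0 -1 0 0 0;87.8 0 0 -1 0 0 0;87.8 0 0 -1 0 0 0;87.8 0 0 -0.5 0 0 0",
)

```text
time_s: 11.2
position: [0.4699, 0.1178, 0.0119]
tool_rot: [-0.707, 0.707, -0.003, 0.002]
force: [-0.9, 0.4, 0.2]
opening: 0.0881
```

Request:
drive_tool(
  commands="87.8 0 0 -0.25 0 0 0;50 0 0 0 0 0 0;50 0 0 0 0 0 0;50 0 0 0 0 0 0;50 0 0 0 0 0 0",
)

```text
time_s: 11.7
position: [0.4718, 0.1182, 0.0073]
tool_rot: [0.707, -0.707, 0.001, -0.003]
force: [-0.6, 0.9, 4.2]
opening: 0.06
```

Request:
drive_tool(
  commands="50 0 0 0 0 0 0;50 0 0 0 0 0 0;50 0 0 0.2 0 0 0;50 0 0 0.8 0 0 0;50 0 0 1 0 0 0",
)

```text
time_s: 12.2
position: [0.4698, 0.1177, 0.0664]
tool_rot: [-0.707, 0.707, -0.003, 0.001]
force: [-0.3, 0.5, -1.7]
opening: 0.0599
```

Request:
drive_tool(
  commands="50 0 -0.3 1 0 0 0;50 0 -0.6 0.2 0 0 0;50 0 -1 0 0 0 0;50 0 -1 0 0 0 0;50 0 -0.5 0 0 0 0",
)

```text
time_s: 12.7
position: [0.4707, 0.0143, 0.1029]
tool_rot: [-0.707, 0.707, -0.002, 0.002]
force: [-0.2, 0.7, -2.0]
opening: 0.06
```

```bash
python3 - <<'E'
from h import *
w=shot('wrist','w3'); st=r.state(); print(st['position'],st['opening'],proj(w,[[.497,-.0845,.022],[.48,-.0845,.051]]))
cv2.imwrite('pics/w3b.png',cv2.resize(cv2.imread('pics/w3.png'),(784,588)))
E
```

```text
[0.47070662 0.01336185 0.10275223] 0.059645998253042495 [[161.07537339 246.19725775]
 [144.38332958 240.41962838]]
```

View pics/w3b.png

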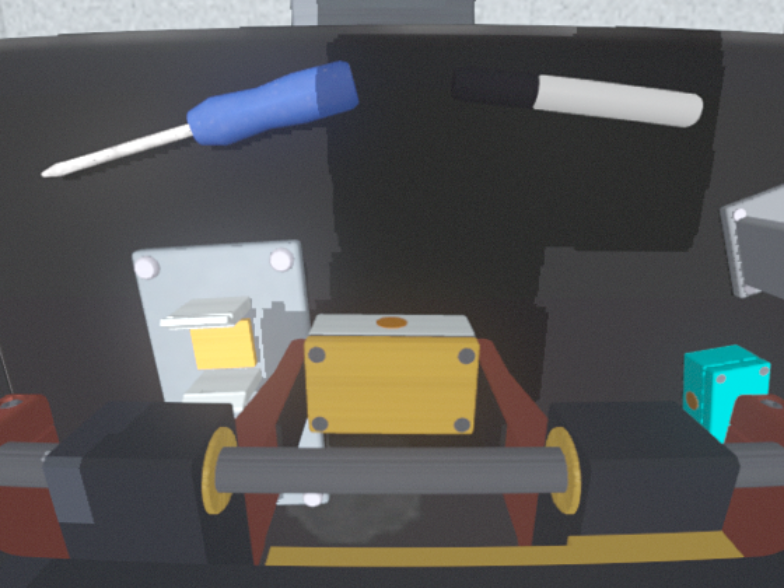

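The cell is held level by its ends. The base corners are at (133,250) and (303,240), the screws at (146,268), (281,261) and (313,500), and the seat shows at x 193–255.

```bash
python3 - <<'E'
from h import *
w=load('w3');v2=load('w2'); k=1.4;f=lambda x:(np.linalg.norm(x).round(4),np.degrees(np.arctan2(x[1],x[0])).round(1))
Z=lambda u,v,z:atz(w,(u/k,v/k),z)
C=np.array([Z(u,v,.128) for u,v in((306,336),(476,336),(475,432),(309,432))]);print('cell',C.round(4),C.mean(0).round(4))
a,b=Z(133,251,.012),Z(303,240,.012);print(a,b,f(b-a))
s=[Z(u,v,.014) for u,v in((146,268),(281,261),(313,500))];print('screws',np.round(s,4),f(s[1]-s[0]),f(s[2]-s[1]))
print(tri((w,(146/k,268/k)),(v2,(38/k,256/k))),tri((w,(281/k,261/k)),(v2,(149/k,248/k))))
print('seat +y edge',Z(255,345,.022),Z(253,322,.022),'-y',Z(194,345,.022))
print('cheek top pts',Z(245,300,.051),Z(180,300,.051),Z(240,325,.051),Z(161,325,.051))
E
```

```text
cell [[ 0.4484 -0.0142  0.128 ]
 [ 0.4487  0.0417  0.128 ]
 [ 0.4854  0.0433  0.128 ]
 [ 0.4851 -0.0155  0.128 ]] [0.4669 0.0138 0.128 ]
[ 0.44218532 -0.13694643  0.012     ] [ 0.43669892 -0.03653022  0.012     ] (np.float64(0.1006), np.float64(93.1))
screws [[ 0.452  -0.1296  0.014 ]
 [ 0.4484 -0.0496  0.014 ]
 [ 0.6166 -0.041   0.014 ]] (np.float64(0.0801), np.float64(92.5)) (np.float64(0.1684), np.float64(2.9))
(array([ 0.45211019, -0.12914766,  0.01496652]), [np.float64(0.4), np.float64(0.4)]) (array([ 0.44820269, -0.04954222,  0.01395696]), [np.float64(0.2), np.float64(0.2)])
seat +y edge [ 0.49722556 -0.06687683  0.022     ] [ 0.48275863 -0.0666694   0.022     ] -y [ 0.4972048  -0.10352719  0.022     ]
cheek top pts [ 0.4601898 -0.0599559  0.051    ] [ 0.46003562 -0.09336249  0.051     ] [ 0.47362839 -0.06390523  0.051     ] [ 0.47354577 -0.10538007  0.051     ]
```

Request:
drive_tool(
  commands="50 0.2 -0.6 0 0 0 0.2;50 0.3 -0.9 0 0 0 0.2;50 0.3 -0.9 0 0 0 0.16;50 0.12 -0.6 0 0 0 0;50 0 -0.3 0 0 0 0",
)

```text
time_s: 13.25
position: [0.4991, -0.0839, 0.1026]
tool_rot: [-0.707, 0.707, 0.015, -0.015]
force: [0.5, 0.3, -1.2]
opening: 0.0595
```

Request:
drive_tool(
  commands="50 0 0 -0.4 0 0 0;50 0 0 -0.5 0 0 0;50 0 0 -0.3 0 0 0;50 0 0 -0.14 0 0 0;50 0 0 0 0 0 0",
)

```text
time_s: 13.75
position: [0.498, -0.0823, 0.0614]
tool_rot: [0.707, -0.707, -0.015, 0.016]
force: [-0.0, -0.5, -1.1]
opening: 0.0601
```

```bash
python3 - <<'E'
from h import *
w=shot('wrist','w4'); d=shot('side','d4'); s=shot('scene','s4'); st=r.state(); print(st['position'],st['opening'],st['tool_rot'],st['force'])
a=cv2.resize(cv2.imread('pics/w4.png')[190:350,150:420],None,fx=2.9,fy=2.9,interpolation=cv2.INTER_CUBIC)
p=proj(d,[[.498,-.0855,.05]])[0].astype(int);q=proj(s,[[.498,-.0855,.05]])[0].astype(int);print(p,q,a.shape)
c=lambda n,p:cv2.resize(cv2.imread(f'pics/{n}.png')[p[1]-14:p[1]+14,p[0]-39:p[0]+39],None,fx=5,fy=5,interpolation=cv2.INTER_CUBIC)
b=np.hstack([c('d4',p),c('s4',q)]);b=np.pad(b,((0,0),(0,a.shape[1]-b.shape[1]),(0,0)))
cv2.imwrite('pics/m4.png',np.vstack([a,b]))
E
```

```text
[ 0.49898952 -0.0827557   0.06247959] 0.06031668394549424 [-0.70689623  0.70697749  0.01568341 -0.0153161 ] [ 0.69808199 -0.42771203 -1.67286917]
[265 254] [321 207] (464, 783, 3)
```

View pics/m4.png

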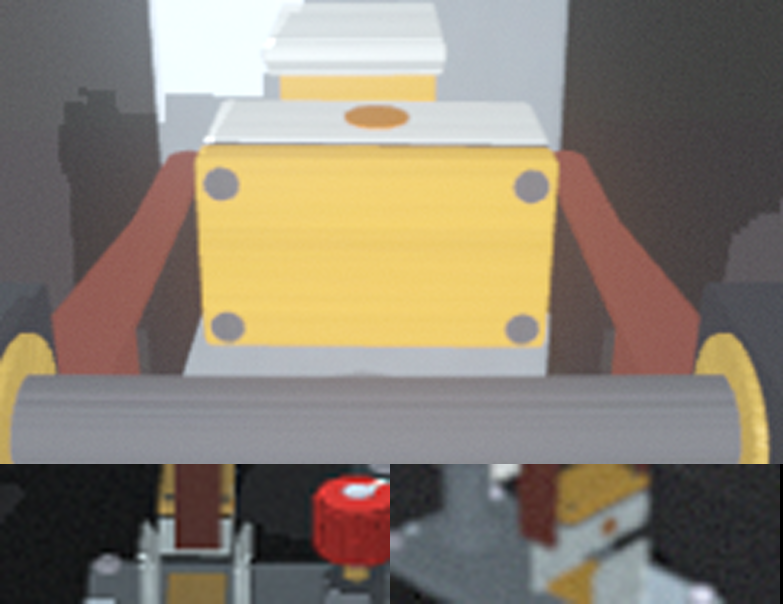

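In the wrist crop the near cheek spans 265–445 and the seat 280–436, while the cell spans 203–550 and so needs a small shift toward -y. The side crop shows the cell (160–233) centred over the seat (167–227) in x.

```bash
python3 - <<'E'
from h import *
w=load('w4');d=load('d4');p=(265,254)
Z=lambda u,v,z:atz(w,(150+u/2.9,190+v/2.9),z).round(4)
zb=.0625-.0066
print('cell bottom near edge',Z(204,140,zb+.03),Z(550,145,zb+.03),Z(215,101,zb),Z(535,103,zb))
print('cheek ridge',Z(265,72,.051),Z(445,72,.051),Z(265,45,.051),'seat',Z(280,85,.022),Z(436,85,.022))
D=lambda u,v,z:ray(d,(p[0]-39+u/5,p[1]-14+(v-464)/5))
def aty(u,v,y):
    o,e=D(u,v,0); return (o+e*(y-o[1])/e[1]).round(4)
for u,v in((162,500),(232,500),(158,530),(234,530),(167,590),(227,590)): print(aty(u,v,-.09))
E
```

```text
cell bottom near edge [ 0.4766 -0.1113  0.0859] [ 0.475  -0.0561  0.0859] [ 0.4808 -0.1145  0.0559] [ 0.4784 -0.0532  0.0559]
cheek ridge [ 0.4761 -0.1055  0.051 ] [ 0.4745 -0.0704  0.051 ] [ 0.4706 -0.1056  0.051 ] seat [ 0.4884 -0.1052  0.022 ] [ 0.4868 -0.0695  0.022 ]
[ 0.481  -0.09    0.0734]
[ 0.5161 -0.09    0.0747]
[ 0.4789 -0.09    0.0564]
[ 0.5172 -0.09    0.0578]
[ 0.4833 -0.09    0.0222]
[ 0.5139 -0.09    0.0234]
```

Request:
drive_tool(
  commands="50 -0.02 -0.13 0 0 0 0;50 0 0 -0.2 0 0 0;50 0 0 -0.2 0 0 0;50 0 0 -0.1 0 0 0;50 0 0 0 0 0 0",
)

```text
time_s: 14.4
position: [0.4976, -0.0868, 0.0465]
tool_rot: [0.707, -0.707, -0.015, 0.016]
force: [0.6, -1.1, -1.3]
opening: 0.0596
```

```bash
python3 - <<'E'
from h import *
for i in range(1): st=r.state(); print(st['position'],st['force'],st['torque'])
E
```

```text
[ 0.49757436 -0.08678926  0.0464698 ] [ 0.59234539 -1.10176322 -1.33034056] [-0.02874761 -0.19115319 -0.06424746]
```

Request:
drive_tool(
  commands="50 0 0 -0.2 0 0 0;50 0 0 -0.2 0 0 0;50 0 0 -0.12 0 0 0;50 0 0 0 0 0 0;50 0 0 0 0 0 0",
)

```text
time_s: 14.9
position: [0.498, -0.0868, 0.0314]
tool_rot: [0.707, -0.707, -0.015, 0.015]
force: [1.4, 0.5, -1.6]
opening: 0.0601
```

Request:
drive_tool(
  commands="50 0 0 -0.06 0 0 0;50 0 0 -0.04 0 0 0;50 0 0 0 0 0 0;50 0 0 -0.03 0 0 0;50 0 0 0 0 0 0",
)

```text
time_s: 15.4
position: [0.4984, -0.0869, 0.0286]
tool_rot: [-0.707, 0.707, 0.016, -0.015]
force: [-2.6, 1.4, 12.6]
opening: 0.0596
```

Request:
drive_tool(
  commands="87.8 0 0 0.02 0 0 0;87.8 0 0 0 0 0 0;87.8 0 0 0 0 0 0;87.8 0 0 0 0 0 0;87.8 0 0 0 0 0 0",
)

```text
time_s: 15.9
position: [0.4981, -0.0868, 0.0282]
tool_rot: [0.707, -0.707, -0.015, 0.015]
force: [-0.2, -0.1, 0.3]
opening: 0.0874
```

Request:
drive_tool(
  commands="87.8 0 0 0.4 0 0 0;87.8 0 0 0.9 0 0 0;87.8 0 0 1 0 0 0;87.8 0 0 1 0 0 0;87.8 0 0 1 0 0 0",
)

```text
time_s: 16.4
position: [0.4979, -0.0868, 0.1592]
tool_rot: [-0.707, 0.707, 0.015, -0.015]
force: [-0.4, 0.5, 0.8]
opening: 0.0874
```

Request:
drive_tool(
  commands="40 0 0 1 0 0 0;0 -0.5 -0.5 0.5 0 0 0;0 -0.5 -0.5 0 0 0 0;0 -0.5 -0.5 0 0 0 0;0 0 0 0 0 0 0",
)

```text
time_s: 16.9
position: [0.4516, -0.1327, 0.2031]
tool_rot: [-0.707, 0.707, 0.015, -0.015]
force: [-0.2, 0.4, -0.4]
opening: 0.0513
```

```bash
python3 - <<'E'
from h import *
w=shot('wrist','w5'); s=shot('scene','s5'); st=r.state(); print(st['position'],st['joints'],st['opening'])
cv2.imwrite('pics/w5b.png',cv2.resize(cv2.imread('pics/w5.png'),(784,588)))
print(atz(load('s0'),(300,188),0.0),atz(load('s0'),(268,165),0.02),proj(w,[[.6,-.2,0],[.578,-.1785,.125]])*1.4)
E
```

```text
[ 0.45328054 -0.13195999  0.20294004] [-3.08631883e-01  2.25413046e-01  1.97645946e+00  2.46383138e-04
  9.38719247e-01 -1.92186055e+00] 0.04326917934198873
[ 0.69107531 -0.18267595  0.        ] [ 0.86454777 -0.18932739  0.02      ] [[312.86185409 410.34534945]
 [313.66685394 484.8785214 ]]
```

View pics/w5b.png

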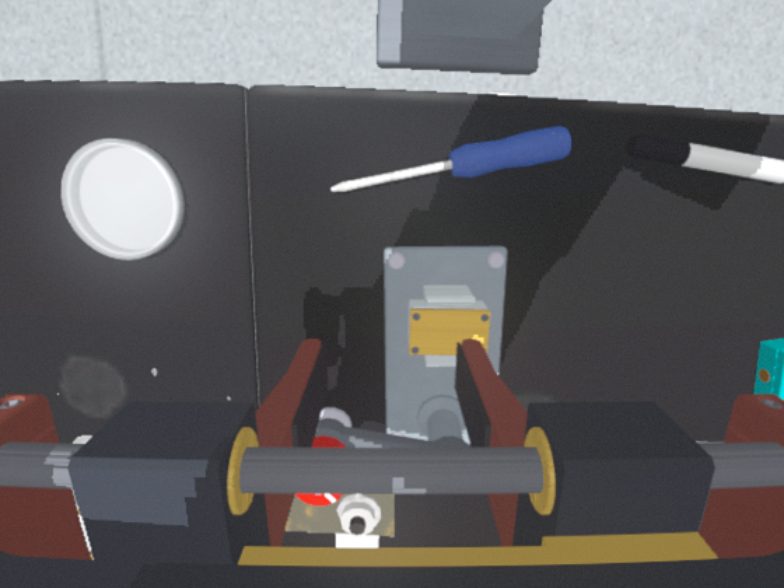

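The cell sits between the cheeks, with its top at about (449,331). The knob is at (320,470) and the post at (440,420). A beige strip at about (340,515) lies behind the knob, so I'll measure how near it stands.

```bash
python3 - <<'E'
from h import *
w=load('w5');s=load('s0');d=load('d0');k=1.4
print(tri((s,(363,157)),(d,(353,290))),tri((s,(312,180)),(d,(360,222))))
W=lambda u,v:(w,(u/k,v/k))
for z in(0.05,.075,.1): print(z,[atz(*W(u,v),z).round(3) for u,v in((284,530),(395,535),(375,515))])
C=np.array([atz(*W(u,v),.052) for u,v in((410,310),(490,307),(488,355),(409,355))]);print(C.mean(0))
print('base',atz(*W(386,248),.012),atz(*W(506,247),.012))
K=4.47
print(tri(W(320,470),(s,(246/K+270,55/K+155)),(d,(278/K+235,262/K+190))))
# composite crop for look
a=cv2.resize(cv2.imread('pics/s5.png')[130:250,255:385],None,fx=3,fy=3,interpolation=2);b=cv2.resize(cv2.imread('pics/d0.png')[200:320,255:385],None,fx=3,fy=3,interpolation=2)
cv2.imwrite('pics/m5.png',np.hstack([a,b]))
E
```

```text
(array([ 0.64553861, -0.3772179 ,  0.10228809]), [np.float64(47.9), np.float64(47.9)]) (array([ 0.66828869, -0.14944864,  0.11671011]), [np.float64(75.4), np.float64(75.4)])
0.05 [array([ 0.693, -0.219,  0.05 ]), array([ 0.693, -0.12 ,  0.05 ]), array([ 0.672, -0.138,  0.05 ])]
0.075 [array([ 0.667, -0.212,  0.075]), array([ 0.668, -0.121,  0.075]), array([ 0.648, -0.138,  0.075])]
0.1 [array([ 0.642, -0.206,  0.1  ]), array([ 0.643, -0.122,  0.1  ]), array([ 0.624, -0.138,  0.1  ])]
[ 0.4963218  -0.08781719  0.052     ]
base [ 0.44206781 -0.13799075  0.012     ] [ 0.43704435 -0.04181731  0.012     ]
(array([ 0.57577775, -0.17604772,  0.11605433]), [np.float64(2.0), np.float64(0.8), np.float64(1.8)])
```

View pics/m5.png

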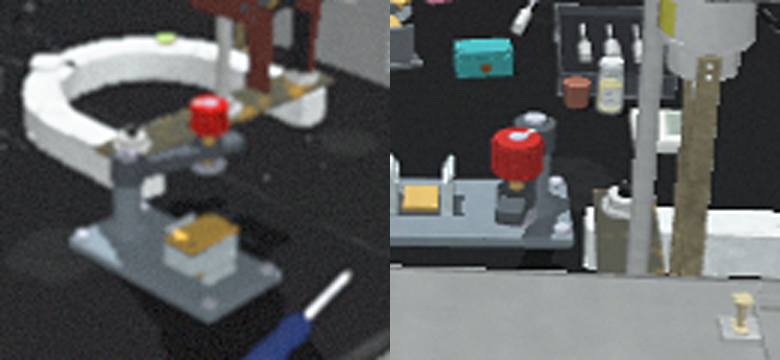

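```bash
python3 - <<'E'
from h import *
s=load('s0');d=load('d0')
def hz(c,uv): o,e=ray(c,uv); return o[:2],e[:2]
for us,ud in(((329,140),(336,240)),((326,140),(341,270)),((329,150),(341,230))):
    (o,e),(p,f)=hz(s,us),hz(d,ud); t=np.linalg.solve(np.c_[e,-f],p-o); print(o+e*t[0])
# plate's left edges in side at several y
for y in(-.1,-.2,-.3):
    for uv in((323,265),(323,287),(352,280)):
        o,e=ray(d,uv); print(y,uv,(o+e*(y-o[1])/e[1]).round(3))
E
```

```text
[ 0.65380856 -0.27137034]
[ 0.66804909 -0.27267262]
[ 0.66125886 -0.28072483]
-0.1 (323, 265) [ 0.644 -0.1    0.035]
-0.1 (323, 287) [ 0.647 -0.1   -0.029]
-0.1 (352, 280) [ 0.719 -0.1   -0.006]
-0.2 (323, 265) [ 0.636 -0.2    0.09 ]
-0.2 (323, 287) [ 0.639 -0.2    0.033]
-0.2 (352, 280) [ 0.703 -0.2    0.054]
-0.3 (323, 265) [ 0.629 -0.3    0.146]
-0.3 (323, 287) [ 0.631 -0.3    0.095]
-0.3 (352, 280) [ 0.688 -0.3    0.114]
```

Request:
drive_tool(
  commands="0 0.9 0 0 0 0 0;0 1 0 0 0 0 0;0 1 0 0 0 0 0;0 1 0 0 0 0 0;0 1 -0.13 0 0 0 0",
)

```text
time_s: 17.5
position: [0.602, -0.1345, 0.2022]
tool_rot: [0.707, -0.707, -0.016, 0.016]
force: [0.1, 0.5, 0.5]
opening: 0.0031
```

Request:
drive_tool(
  commands="0 0.53 0 0 0 0 0;0 0 0 -0.8 0 0 0;0 0 0 -1 0 0 0;0 0 0 -1 0 0 0;0 0 0 -0.8 0 0 0",
)

```text
time_s: 18.0
position: [0.6162, -0.1346, 0.0924]
tool_rot: [0.707, -0.707, -0.015, 0.016]
force: [-0.2, -0.1, 0.9]
opening: 0.0001
```

Request:
drive_tool(
  commands="0 0 0 -0.5 0 0 0;0 0 0 -0.4 0 0 0;0 0 0 -0.2 0 0 0;0 0 0 0 0 0 0;0 0 0 0 0 0 0",
)

```text
time_s: 18.5
position: [0.6167, -0.1359, 0.0621]
tool_rot: [-0.707, 0.707, 0.016, -0.015]
force: [-0.4, -0.3, 0.5]
opening: 0.0004
```

```bash
python3 - <<'E'
from h import *
st=r.state(); print(st['position'],st['force'],st['opening'],st['joints'])
post=np.array([.498,-.087])+np.array([.095*np.cos(.049),.095*np.sin(.049)]);print(post)
prev=None
for th,off in((1.37,.028),(1.2,.024),(1.,.024),(.8,.025),(.6,.026),(.4,.026),(.2,.025),(0.1,.0245),(.0,.0245)):
    f=np.pi+.049+th;u=np.array([np.cos(f),np.sin(f)]);n=np.array([-u[1],u[0]]);p=post+.05*u+off*n
    print(th,p.round(4),None if prev is None else ((p-prev)/.03).round(2)); prev=p
E
```

```text
[ 0.61670272 -0.13589837  0.06209523] [-0.37831542 -0.31454651  0.4893042 ] 0.0003527890584499905 [-2.35740169e-01  6.39288240e-01  1.69935712e+00 -3.93496745e-06
  8.01597593e-01 -1.84995830e+00]
[ 0.59288598 -0.08234686]
1.37 [ 0.613 -0.136] None
1.2 [ 0.5998 -0.1374] [-0.44 -0.05]
1.0 [ 0.5888 -0.1377] [-0.37 -0.01]
0.8 [ 0.5786 -0.1364] [-0.34  0.04]
0.6 [ 0.5688 -0.1333] [-0.33  0.1 ]
0.4 [ 0.5591 -0.1275] [-0.32  0.19]
0.2 [ 0.5506 -0.1189] [-0.28  0.29]
0.1 [ 0.5471 -0.114 ] [-0.12  0.16]
0.0 [ 0.5441 -0.1093] [-0.1   0.16]
```

Request:
drive_tool(
  commands="0 -0.2 -0.02 0 0 0 0;0 -0.2 -0.02 0 0 0 0;0 -0.18 -0.01 0 0 0 0;0 -0.18 0 0 0 0 0;0 -0.18 0 0 0 0 0",
)

```text
time_s: 19.0
position: [0.5912, -0.1377, 0.0629]
tool_rot: [-0.706, 0.707, 0.018, -0.012]
force: [9.6, 1.0, -1.9]
opening: 0.0004
```

Request:
drive_tool(
  commands="0 -0.17 0.02 0 0 0 0;0 -0.17 0.02 0 0 0 0;0 -0.17 0.05 0 0 0 0;0 -0.17 0.05 0 0 0 0;0 -0.16 0.09 0 0 0 0",
)

```text
time_s: 19.5
position: [0.5665, -0.1316, 0.0634]
tool_rot: [-0.706, 0.708, 0.019, -0.012]
force: [8.4, -2.5, -0.4]
opening: 0.0003
```

Request:
drive_tool(
  commands="0 -0.16 0.1 0 0 0 0;0 -0.14 0.14 0 0 0 0;0 -0.14 0.14 0 0 0 0;0 -0.06 0.08 0 0 0 0;0 0 0 0 0 0 0",
)

```text
time_s: 20.0
position: [0.55, -0.1176, 0.0631]
tool_rot: [-0.706, 0.708, 0.018, -0.013]
force: [3.4, -2.9, 2.2]
opening: 0.0006
```

Request:
drive_tool(
  commands="0 -0.06 0.08 0 0 0 0;0 -0.06 0.08 0 0 0 0;0 -0.05 0.08 0 0 0 0;0 0 0 0 0 0 0;0 0 0 0 0 0 0",
)

```text
time_s: 20.5
position: [0.5446, -0.1106, 0.0629]
tool_rot: [-0.706, 0.708, 0.017, -0.013]
force: [3.5, -4.6, 1.8]
opening: 0.0001
```

Request:
drive_tool(
  commands="0 0 0.05 0 0 0 0;0 0 0.05 0 0 0 0;0 0 0 0 0 0 0;0 0 0 0 0 0 0;0 0 0 0 0 0 0",
)

```text
time_s: 21.0
position: [0.5438, -0.1077, 0.0628]
tool_rot: [-0.706, 0.708, 0.017, -0.014]
force: [0.8, -4.3, 4.4]
opening: 0.0006
```

Request:
drive_tool(
  commands="0 0 0.05 0 0 0 0;0 0 0.05 0 0 0 0;0 0 0 0 0 0 0;0 0 0 0 0 0 0;0 0 0 0 0 0 0",
)

```text
time_s: 21.5
position: [0.5431, -0.1047, 0.0627]
tool_rot: [-0.706, 0.708, 0.016, -0.015]
force: [-0.3, -5.5, 5.7]
opening: 0.0008
```

Request:
drive_tool(
  commands="0 0 0.06 0 0 0 0;0 0 0.06 0 0 0 0;0 0 0 0 0 0 0;0 0 0 0 0 0 0;0 0 0 0 0 0 0",
)

```text
time_s: 22.0
position: [0.5431, -0.1042, 0.0627]
tool_rot: [-0.705, 0.709, 0.017, -0.015]
force: [-3.8, -25.5, 3.1]
opening: 0.0001
```

Request:
drive_tool(
  commands="0 0 0.06 0 0 0 0;0 0 0.06 0 0 0 0;0 0 0 0 0 0 0;0 0 0 0 0 0 0;0 0 0 0 0 0 0",
)

```text
time_s: 22.5
position: [0.5432, -0.104, 0.0628]
tool_rot: [-0.703, 0.711, 0.017, -0.015]
force: [-5.3, -45.3, 1.7]
opening: 0.0005
```

Request:
drive_tool(
  commands="0 0 -0.3 0 0 0 0;0 0 -0.4 0.2 0 0 0;0 0 0 1 0 0 0;0 0 0 1 0 0 0;40 0 0 1 0 0 0",
)

```text
time_s: 23.0
position: [0.5421, -0.1172, 0.1588]
tool_rot: [0.707, -0.707, -0.015, 0.015]
force: [0.2, -0.4, 0.2]
opening: 0.0055
```

Request:
drive_tool(
  commands="87.8 -0.3 0.2 1 0 0 0;87.8 -0.6 0.4 0.4 0 0 0;87.8 -0.6 0.3 0 0 0 0;87.8 0 0 0 0 0 0;87.8 0 0 0 0 0 0",
)

```text
time_s: 23.5
position: [0.4978, -0.0902, 0.1999]
tool_rot: [-0.707, 0.707, 0.016, -0.015]
force: [-0.1, -1.2, 0.0]
opening: 0.0453
```

```bash
python3 - <<'E'
from h import *
w=shot('wrist','w6'); st=r.state(); print(st['position'],st['tool_rot'],st['torque'],st['opening'])
i=w['color'].astype(int); m=((i[...,0]>150)&(i[...,1]<70)&(i[...,2]<70)).astype(np.uint8)
n,l,S,c=cv2.connectedComponentsWithStats(m); k=1+np.argmax(S[1:,4]); print(S[k],c[k])
for z in(.127,.125,.115):print(z,atz(w,c[k],z))
cv2.imwrite('pics/w6b.png',cv2.resize(cv2.imread('pics/w6.png'),(784,588)))
E
```

```text
[ 0.49817727 -0.09040641  0.1996549 ] [-0.70686143  0.70701365  0.01584342 -0.01508679] [ 0.0200143  -0.19763165  0.04960476] 0.049217877558698976
[ 260  187   49   52 1522] [284.31603154 211.03022339]
0.127 [ 0.49159409 -0.08740109  0.127     ]
0.125 [ 0.49220607 -0.0873415   0.125     ]
0.115 [ 0.495266   -0.08704354  0.115     ]
```

View pics/w6b.png

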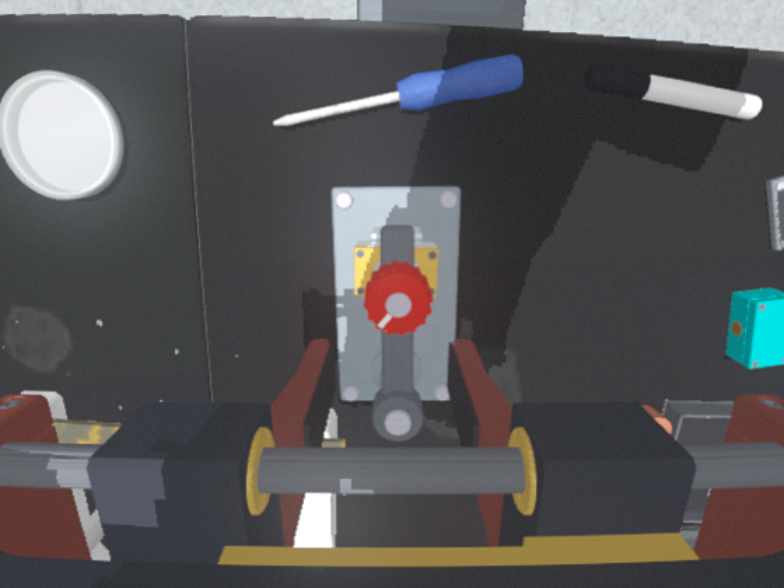

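The arm lies straight over the cell, with the post at (398,422), the knob at (398,304) and the bar end at (398,230). Next I'll take the knob.

Request:
drive_tool(
  commands="87.8 0 0.1 0 0 0 0;87.8 0 0 -0.5 0 0 0;87.8 0 0 -1 0 0 0;87.8 0 0 -1 0 0 0;87.8 0 0 -0.7 0 0 0",
)

```text
time_s: 24.05
position: [0.4973, -0.0872, 0.1012]
tool_rot: [0.707, -0.707, -0.015, 0.016]
force: [-0.5, -0.5, 1.0]
opening: 0.087
```

Request:
drive_tool(
  commands="87.8 0 0 -0.3 0 0 0;87.8 0 0 -0.05 0 0 0;20 0 0 0 0 0 0;20 0 0 0 0 0 0;20 0 0 0 0 0 0",
  newtons=50,
)

```text
time_s: 24.55
position: [0.4983, -0.0873, 0.0938]
tool_rot: [-0.707, 0.707, 0.016, -0.015]
force: [-0.3, 0.9, -0.5]
opening: 0.0674
```

Request:
drive_tool(
  commands="20 0 0 0 0 0 0;20 0 0 0 0 0 0;20 0 0 0 0 0 0;20 0 0 0 0 0 0;20 0 0 0 0 0 0",
)

```text
time_s: 25.05
position: [0.4976, -0.087, 0.093]
tool_rot: [0.707, -0.707, -0.015, 0.015]
force: [-1.2, 2.4, 2.1]
opening: 0.0364
```

```bash
cat > t.py <<'E'
from h import *
from scipy.spatial.transform import Rotation as Rn
st=r.state();q=st['tool_rot'];R=Rn.from_quat([q[1],q[2],q[3],q[0]]).as_matrix()
print(st['time_s'],st['position'].round(4),'F',st['force'].round(1),'T',st['torque'].round(3),'j6',st['joints'][5].round(3),'jaw',np.degrees(np.arctan2(R[1,2],R[0,2])).round(1),'op',round(st['opening'],4),'e6',st['effort'][5].round(3))
E
python3 t.py
```

```text
25.05 [ 0.4976 -0.087   0.093 ] F [-1.2  2.4  2.1] T [ 0.301 -0.069 -0.01 ] j6 -1.811 jaw 92.5 op 0.0364 e6 0.005
```

Request:
drive_tool(
  commands="20 0 0 -0.007 0 0 -1;20 0 0 -0.007 0 0 -1;20 0 0 -0.007 0 0 -1;20 0 0 -0.007 0 0 -1;20 0 0 -0.007 0 0 -1",
)

```text
time_s: 25.55
position: [0.4975, -0.0872, 0.0919]
tool_rot: [-0.693, 0.693, -0.139, 0.139]
force: [-0.6, 0.1, 4.4]
opening: 0.0363
```

```bash
python3 t.py
```

```text
25.55 [ 0.4975 -0.0872  0.0919] F [-0.6  0.1  4.4] T [0.064 0.109 0.104] j6 -1.371 jaw 67.3 op 0.0363 e6 -1.066
```

Request:
drive_tool(
  commands="20 0 0 -0.007 0 0 -1;20 0 0 -0.007 0 0 -1;20 0 0 -0.007 0 0 -1;20 0 0 -0.007 0 0 -1;20 0 0 -0.007 0 0 -1",
)

```text
time_s: 26.05
position: [0.4972, -0.0873, 0.0908]
tool_rot: [-0.647, 0.647, -0.286, 0.286]
force: [-1.5, -0.1, 4.2]
opening: 0.036
```

```bash
python3 t.py
```

```text
26.05 [ 0.4972 -0.0873  0.0908] F [-1.5 -0.1  4.2] T [-0.06   0.284  0.071] j6 -0.935 jaw 42.3 op 0.036 e6 -1.066
```

Request:
drive_tool(
  commands="20 0 0 -0.007 0 0 -0.6;20 0 0 -0.007 0 0 -0.6;20 0 0 -0.003 0 0 -0.6;20 0 0 -0.003 0 0 -0.6;20 0 0 -0.003 0 0 -0.6",
)

```text
time_s: 26.55
position: [0.4971, -0.0873, 0.0902]
tool_rot: [-0.604, 0.604, -0.368, 0.367]
force: [-2.1, -0.3, 3.9]
opening: 0.0366
```

```bash
python3 t.py
```

```text
26.55 [ 0.4971 -0.0873  0.0902] F [-2.1 -0.3  3.9] T [-0.1    0.402  0.073] j6 -0.675 jaw 27.4 op 0.0366 e6 -0.606
```

Request:
drive_tool(
  commands="20 0 0 -0.003 0 0 -0.5;20 0 0 -0.003 0 0 -0.5;20 0 0 -0.003 0 0 -0.4;20 0 0 -0.003 0 0 -0.3;20 0 0 -0.003 0 0 -0.3",
)

```text
time_s: 27.05
position: [0.4969, -0.0873, 0.0898]
tool_rot: [-0.57, 0.57, -0.419, 0.418]
force: [-2.9, -0.7, 7.2]
opening: 0.0365
```

```bash
python3 t.py
```

```text
27.05 [ 0.4969 -0.0873  0.0898] F [-2.9 -0.7  7.2] T [-0.1    0.577  0.097] j6 -0.501 jaw 17.5 op 0.0365 e6 -0.239
```

Request:
drive_tool(
  commands="20 0 0 -0.003 0 0 -0.5;20 0 0 -0.003 0 0 -0.5;20 0 0 -0.003 0 0 -0.4;20 0 0 -0.003 0 0 -0.3;20 0 0 -0.003 0 0 -0.3",
)

```text
time_s: 27.55
position: [0.4969, -0.0872, 0.0896]
tool_rot: [-0.531, 0.532, -0.467, 0.466]
force: [-3.6, -0.1, 10.2]
opening: 0.0362
```

```bash
python3 t.py
```

```text
27.55 [ 0.4969 -0.0872  0.0896] F [-3.6 -0.1 10.2] T [0.059 0.831 0.336] j6 -0.327 jaw 7.5 op 0.0362 e6 0.006
```

Request:
drive_tool(
  commands="20 0 0 -0.003 0 0 -0.5;20 0 0 -0.003 0 0 -0.5;20 0 0 -0.003 0 0 -0.4;20 0 0 -0.003 0 0 -0.3;20 0 0 -0.003 0 0 -0.3",
)

```text
time_s: 28.05
position: [0.4968, -0.0872, 0.0893]
tool_rot: [0.489, -0.489, 0.511, -0.511]
force: [-4.7, 1.1, 12.8]
opening: 0.0366
```

```bash
python3 t.py
```

```text
28.05 [ 0.4968 -0.0872  0.0893] F [-4.7  1.1 12.8] T [0.121 0.986 0.331] j6 -0.153 jaw -2.5 op 0.0366 e6 0.015
```

Request:
drive_tool(
  commands="20 0 0 -0.004 0 0 -1;20 0 0 -0.004 0 0 -1;20 0 0 -0.004 0 0 -1;20 0 0 -0.004 0 0 -1;20 0 0 -0.004 0 0 -1",
)

```text
time_s: 28.55
position: [0.4966, -0.087, 0.0885]
tool_rot: [0.365, -0.367, 0.605, -0.605]
force: [-4.8, 1.3, 10.2]
opening: 0.0367
```

```bash
python3 t.py
```

```text
28.55 [ 0.4966 -0.087   0.0885] F [-4.8  1.3 10.2] T [0.396 0.981 0.375] j6 0.286 jaw -27.7 op 0.0367 e6 -0.783
```

Request:
drive_tool(
  commands="20 0 0 -0.004 0 0 -1;20 0 0 -0.004 0 0 -1;20 0 0 -0.004 0 0 -1;20 0 0 -0.004 0 0 -1;20 0 0 -0.004 0 0 -1",
)

```text
time_s: 29.05
position: [0.4966, -0.0868, 0.0877]
tool_rot: [0.226, -0.227, 0.67, -0.67]
force: [-3.5, 3.2, 9.0]
opening: 0.0362
```

```bash
python3 t.py
```

```text
29.05 [ 0.4966 -0.0868  0.0877] F [-3.5  3.2  9. ] T [0.694 0.807 0.386] j6 0.722 jaw -52.7 op 0.0362 e6 -0.77
```

Request:
drive_tool(
  commands="20 0 0 -0.004 0 0 -1;20 0 0 -0.004 0 0 -1;20 0 0 -0.004 0 0 -1;20 0 0 -0.004 0 0 -1;20 0 0 -0.004 0 0 -1",
)

```text
time_s: 29.55
position: [0.4966, -0.0866, 0.087]
tool_rot: [0.075, -0.077, 0.703, -0.703]
force: [-4.1, 4.4, 6.7]
opening: 0.0366
```

```bash
python3 t.py
```

```text
29.55 [ 0.4966 -0.0866  0.087 ] F [-4.1  4.4  6.7] T [0.989 0.614 0.405] j6 1.159 jaw -77.7 op 0.0366 e6 -0.757
```

Request:
drive_tool(
  commands="20 0 0 0 0 0 -0.5;20 0 0 0 0 0 0;20 0 0 0 0 0 0;20 0 0 0 0 0 0;20 0 0 0 0 0 0",
)

```text
time_s: 30.05
position: [0.4966, -0.0865, 0.0869]
tool_rot: [0.061, -0.062, 0.705, -0.704]
force: [-3.0, 3.7, 6.0]
opening: 0.0362
```

```bash
python3 t.py
```

```text
30.05 [ 0.4966 -0.0865  0.0869] F [-3.   3.7  6. ] T [0.931 0.576 0.317] j6 1.199 jaw -80.0 op 0.0362 e6 0.356
```

Request:
drive_tool(
  commands="87.8 0 0 0 0 0 0;87.8 0 0 0 0 0 0;87.8 0 0 0 0 0 0;87.8 0 0 0 0 0 0;87.8 0 0 0 0 0 0",
)

```text
time_s: 30.55
position: [0.4975, -0.0872, 0.0868]
tool_rot: [-0.062, 0.062, -0.704, 0.704]
force: [-0.4, 0.2, -0.2]
opening: 0.0729
```

Request:
drive_tool(
  commands="87.8 0 0 0.4 0 0 0;87.8 0 0 0.8 0 0 0;87.8 0 0 1 0 0 0;87.8 0 0 1 0 0 0;87.8 0 0 0.6 0 0 0",
)

```text
time_s: 31.05
position: [0.4984, -0.0874, 0.2039]
tool_rot: [-0.063, 0.06, -0.704, 0.705]
force: [0.1, 0.9, 1.1]
opening: 0.0879
```

```bash
python3 t.py; python3 - <<'E'
from h import *
w=shot('wrist','w7'); d=shot('side','d7'); s=shot('scene','s7')
a=cv2.resize(cv2.imread('pics/w7.png')[110:310,140:420],(784,560))
o=cv2.imread('pics/w6.png')[130:310,200:370]
cv2.imwrite('pics/m7.png',a)
side=lambda n:cv2.resize(cv2.imread(f'pics/{n}.png')[225:285,235:325],None,fx=4.3,fy=4.3,interpolation=2)
sc=lambda n:cv2.resize(cv2.imread(f'pics/{n}.png')[165:235,270:360],None,fx=4.3,fy=4.3,interpolation=2)
x=np.vstack([np.hstack([side('d4'),side('d7')]),np.hstack([sc('s5'),sc('s7')])]);print(x.shape);cv2.imwrite('pics/n7.png',x)
E
```

```text
31.05 [ 0.4984 -0.0874  0.2039] F [0.1 0.9 1.1] T [ 0.039 -0.044  0.059] j6 1.199 jaw -80.0 op 0.0879 e6 -0.001
(559, 774, 3)
```

View pics/m7.png

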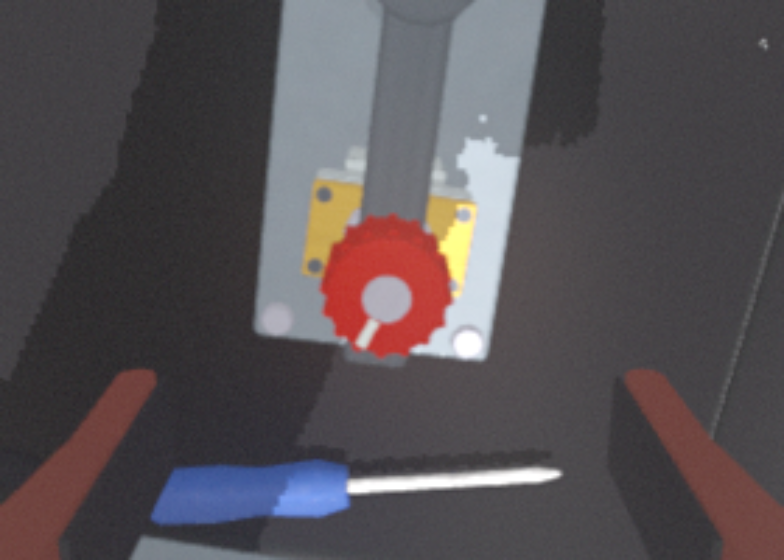

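The arm stays at its stop and the mark shows the knob turned with the fingers. The torque is lower than the text suggests, so I'll return to the earlier pose and compare pictures to measure how far the cell sank.

Request:
drive_tool(
  commands="87.8 0 0 0 0 0 1;87.8 0 0 0 0 0 1;87.8 0 0 0 0 0 1;87.8 0 0 0 0 0 1;87.8 0 0 0 0 0 1",
)

```text
time_s: 31.7
position: [0.4965, -0.087, 0.1994]
tool_rot: [0.213, -0.215, 0.674, -0.674]
force: [0.8, 0.8, -0.4]
opening: 0.0875
```

Request:
drive_tool(
  commands="87.8 0 0 0 0 0 1;87.8 0 0 0 0 0 1;87.8 0 0 0 0 0 1;87.8 0 0 0 0 0 1;87.8 0 0 0 0 0 1",
)

```text
time_s: 32.2
position: [0.4966, -0.087, 0.1994]
tool_rot: [0.354, -0.355, 0.612, -0.611]
force: [-0.6, -0.1, 0.3]
opening: 0.0877
```

Request:
drive_tool(
  commands="87.8 0 0 0 0 0 1;87.8 0 0 0 0 0 1;87.8 0 0 0 0 0 1;87.8 0 0 0 0 0 1;87.8 0 0 0 0 0 1",
)

```text
time_s: 32.7
position: [0.4965, -0.087, 0.1994]
tool_rot: [0.478, -0.479, 0.521, -0.52]
force: [0.4, 1.0, 0.3]
opening: 0.0879
```

Request:
drive_tool(
  commands="87.8 0 0 0 0 0 1;87.8 0 0 0 0 0 1;87.8 0 0 0 0 0 1;87.8 0 0 0 0 0 1;87.8 0 0 0 0 0 1",
)

```text
time_s: 33.2
position: [0.4965, -0.087, 0.1994]
tool_rot: [-0.58, 0.58, -0.405, 0.404]
force: [0.4, 0.6, 0.3]
opening: 0.0881
```

Request:
drive_tool(
  commands="87.8 0 0 0 0 0 1;87.8 0 0 0 0 0 1;87.8 0 0 0 0 0 1;87.8 0 0 0 0 0 1;87.8 0 0 0 0 0 1",
)

```text
time_s: 33.7
position: [0.4965, -0.087, 0.1994]
tool_rot: [-0.654, 0.654, -0.27, 0.269]
force: [0.9, 0.4, 0.7]
opening: 0.0878
```

Request:
drive_tool(
  commands="87.8 0 0 0 0 0 1;87.8 0 0 0 0 0 1;87.8 0 0 0 0 0 1;87.8 0 0 0 0 0 1;87.8 0 0 0 0 0 1",
)

```text
time_s: 34.2
position: [0.4965, -0.087, 0.1994]
tool_rot: [0.697, -0.697, 0.123, -0.121]
force: [0.4, -0.2, 0.1]
opening: 0.0876
```

Request:
drive_tool(
  commands="87.8 0 -0.1 -0.14 0 0 1;87.8 0 0 0 0 0 1;87.8 0 0 0 0 0 1;87.8 0 0 0 0 0 1;87.8 0 0 0 0 0 0.53",
)

```text
time_s: 34.7
position: [0.4965, -0.09, 0.1952]
tool_rot: [0.707, -0.707, -0.016, 0.018]
force: [-0.7, -0.3, 0.4]
opening: 0.088
```

Request:
drive_tool(
  commands="87.8 0 0 0 0 0 0;87.8 0 0 0 0 0 0;87.8 0 0 0 0 0 0;87.8 0 0 0 0 0 0;87.8 0 0 0 0 0 0",
)

```text
time_s: 35.2
position: [0.4975, -0.0901, 0.1966]
tool_rot: [0.707, -0.707, -0.016, 0.016]
force: [0.6, 0.4, -0.4]
opening: 0.0878
```

```bash
python3 t.py; python3 - <<'E'
from h import *
w=shot('wrist','w8');a=load('w6');i8=cv2.cvtColor(w['color'],6);i6=cv2.cvtColor(a['color'],6)
def m(u,v,h=7):
    K=8;t=cv2.resize(i6[v-h:v+h+1,u-h:u+h+1],None,fx=K,fy=K,interpolation=2);s=cv2.resize(i8[v-h-8:v+h+9,u-h-8:u+h+9],None,fx=K,fy=K,interpolation=2)
    q=cv2.matchTemplate(s,t,cv2.TM_CCOEFF_NORMED);_,x,_,p=cv2.minMaxLoc(q);return np.array(p)/K-8,round(x,3)
for n,u,v,z in(('base1',246,143,.013),('base2',320,143,.013),('corner',237,134,.012),('cellL',258,182,.052),('cellR',309,182,.052),('cellL2',258,207,.052),('barend',284,163,.082),('post',284,301,.097)):
    d,x=m(u,v); X=atz(a,(u,v),z); pr=proj(w,X)[0]-proj(a,X)[0]; dz=proj(w,X-[0,0,.001])[0]-proj(w,X)[0]
    print(n,'shift',d,x,'cam-motion',pr.round(2),'resid',(d-pr).round(2),'per mm down',dz.round(3))
k=[]
for c in(a,w):
    i=c['color'].astype(int); M=((i[...,0]>150)&(i[...,1]<70)&(i[...,2]<70)).astype(np.uint8);n,l,S,cc=cv2.connectedComponentsWithStats(M);j=1+np.argmax(S[1:,4]);k.append((S[j],cc[j]))
print(k)
A=np.hstack([cv2.resize(cv2.imread(f'pics/{n}.png')[130:240,225:345],(390,358),interpolation=2) for n in('w6','w8')]);cv2.imwrite('pics/m8.png',A)
E
```

```text
35.2 [ 0.4975 -0.0901  0.1966] F [ 0.6  0.4 -0.4] T [ 0.084 -0.148 -0.017] j6 -1.819 jaw 92.6 op 0.0878 e6 0.007
base1 shift [-0.25  0.75] 0.987 cam-motion [-0.31  0.71] resid [0.06 0.04] per mm down [ 0.095 -0.084]
base2 shift [0.25  0.875] 0.991 cam-motion [0.34 0.84] resid [-0.09  0.04] per mm down [-0.115 -0.084]
corner shift [-0.5    0.625] 0.999 cam-motion [-0.38  0.62] resid [-0.12  0.01] per mm down [ 0.121 -0.058]
cellL shift [-0.125  0.625] 0.939 cam-motion [-0.28  1.13] resid [ 0.15 -0.51] per mm down [ 0.066 -0.212]
cellR shift [0.   0.75] 0.99 cam-motion [0.21 1.22] resid [-0.21 -0.47] per mm down [-0.092 -0.212]
cellL2 shift [-0.5   0.75] 0.938 cam-motion [-0.32  1.36] resid [-0.18 -0.61] per mm down [ 0.065 -0.283]
barend shift [-0.25  1.  ] 0.995 cam-motion [0.03 1.07] resid [-0.28 -0.07] per mm down [-0.016 -0.173]
post shift [-0.25   2.375] 0.987 cam-motion [-0.21  2.43] resid [-0.04 -0.06] per mm down [-0.014 -0.6  ]
[(array([ 260,  187,   49,   52, 1522], dtype=int32), array([284.31603154, 211.03022339])), (array([ 260,  186,   48,   53, 1481], dtype=int32), array([283.07224848, 211.84132343]))]
```

View pics/m8.png

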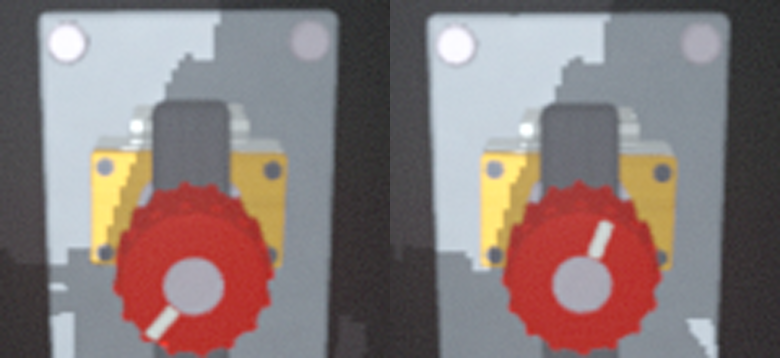

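```bash
python3 -c "
from plant import r
print(r.job_done())"
```

```text
the job is handed in; nothing more can be done
None
```

The job is done and handed in at about 35 s of the 72 s allowed; no verdict was reported.

**What I did:** I took the cell from its holder and stood it released on the bench. I regripped it by its ends and set it between the press cheeks. I pushed the arm to its stop, where the force rose to about 45 N on the fingers. I then turned the knob clockwise until the torque jumped from 0.10 to 0.34 N m, went about a quarter turn more, and let go.

**Last checks:**
- **Seat travel:** before-and-after pictures put the cell 2.2–2.4 mm lower. The target window is 1.4–3.8 mm.
- **Knob turn:** the mark turned about 162°, against 172° at the fingers. The difference fits the stated spring-back, so the grip did not slip.
- **Arm and cell:** the pictures show the arm straight over the cell and the cell in place. The gripper is open and clear of everything.
- **Bystanders:** nothing in the pictures I viewed suggests any were moved, but I did not measure their positions.

**Disagreement:** the final torque read about 0.40 N m, lower than the 0.5 N m the text gives for later in the turn. I trusted the picture measurement of the sink instead. I did not measure the pad force itself.

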